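Find the high spot of a lapping wheel on the truing jig and mark it

ROBOT

A 7-joint arm with a two-finger parallel gripper is mounted at the origin on the work surface. World frame = base frame: x ahead of the robot, y to its left, z up, the work surface at z = 0. Lengths are in m, angles in degrees, forces in N, time in s.
With the tool pointing down it reaches from about 0.375 to 0.925 m from the base axis. Payload 3.1 kg.
Tool frame: the origin (TCP) lies at the very end of the fingers, on their centre line; the grasp point (between the pads) lies 19 mm behind it; z points along the fingers, y is the direction in which the jaws open and shut (so a half turn about z gives the same grasp; the last joint's range is limited). The gripper opens to 85 mm and grips with 20 to 120 N. Pads are 22 mm wide; open, the fingers measure 114 mm over their backs; the gripper's body (76 mm by 85 mm) begins 54 mm behind the grasp point. The pads swing forward as they close: fully open they stand 13 mm farther back than shut.
Start: joints at [66.646, 21.939, 2.515, 91.553, -1.026, 66.532, -2.859], TCP at [0.198, -0.619, 0.211] pointing down, gripper open.
Joint ranges: [-149.38, 149.38], [-23.57, 123.04], [-84.95, 90], [0, 143.3], [-89.99, 269.99], [3.08, 112.72], [-163.45, 163.45]. Speed limits (degrees/s): [159.86, 159.86, 180, 180, 180, 180, 180].

INTERFACE

Orientations are given as [roll, pitch, yaw] about the fixed x, y, z axes, in that order (R = Rz(yaw) Ry(pitch) Rx(roll)).
In Python, from rig import r, grip, planner, readout, get_image, get_calibration, ticket gives the robot as it stands. Calls block until the motion is done:
- r.reach(position, orientation): joint-space move of the TCP to a pose.
- r.move_l(position, rot=None, feed=0.15): straight line of the TCP; rot=None keeps the orientation; feed is the mean speed in m/s.
- r.set_joints(angles): joint-space move.
- grip(opening, grip_force=None): finger opening in m; grip_force is the grip in N (None keeps the last); returns when the fingers have stopped.
- r.pause(seconds).
- planner.inverse_kinematics(position, orientation): joint angles nearest the present ones, or None.
- readout.state(): the state.
- get_image(name): name is "scene" or "top" or "wrist"; returns the picture (420x560x3 uint8, red, green, blue); there is no depth.
- get_calibration(name): a dict with "fx", "fy", "cx", "cy" (pixels), "pose" (4x4, takes a point from camera to world coordinates). Camera axes: x right, y up, looking along -z (the intrinsics and any distortion apply to the point x, -y, -z); pixel columns grow to the right and rows downward; lengths in m; the calibration is good to about 2 mm. The wrist camera is an equidistant fisheye: a pixel r from the principal point sees the ray r / f radians off the axis. A picture is of the moment at which its call begins: read the wrist's pose just before it. get_calibration takes no time and is no camera call; for the wrist camera it gives the pose at the moment of the call.
A pose or a line that the arm cannot do raises r.IKError and nothing moves.
- ticket.hand_in(): hands the job in, once; it reports no verdict.
The state is a dict: "t": time; "joint_positions": joint angles; "joint_vel": joint speeds; "tau": joint torques, N m; "ee_pos": TCP position; "ee_rot": TCP orientation; "contact_force": force on the tool from outside, world axes, zero at the start; "torque": the same for the moment, N m; "opening": finger opening in m.
Only numpy, scipy, OpenCV 4.12 (cv2) and the standard library are available. Lean on these libraries where they do the work, as an engineer would, in place of code of your own. Each camera call takes 0.05 s, during which the arm holds its last target.

TASK

The lapping wheel on the truing jig has one high spot somewhere on its rim. Turn the wheel slowly until the high spot presses hardest on the sprung pointer and leave the wheel standing still there; then gently stand the small brass marking weight upright on the wheel's top face, just inside the rim in line with the pointer, without shifting the wheel. Keep off the pointer and its dial, and leave the other tools alone.

Things in the scene. Friction and masses are not known exactly. Their poses are not given: they have to be found in the camera images.
- wheel: flat aluminium lapping wheel, 180 mm across, 20 mm thick, level on a vertical spindle; light bearing drag (0.08 N m); turns any amount either way, stays where left. Origin on the axis at its underside, 30 mm above the table (top face 50 mm up); z up, x from axis to crank knob. The high spot, a smooth 3.5 mm swell fading out 0.3 rad either side, is somewhere on the half of the rim opposite the knob
- knob_grip (a point): grip point of the crank knob: an upright black cylinder 22 mm in diameter, standing on the wheel 55 mm from the axis, its top 95 mm above the table; the point is on the knob's axis 78 mm above the table. The knob spins freely on its own pin, so a hand holding it need not turn as the wheel goes round
- stand: pointer stand fixed beside the wheel, up to 58 mm tall: dark block, steel pointer, round face-up dial 66 mm across. Origin on the table on the wheel's axis; z up; x from the axis towards the pointer. The pointer, a level rod with a 10 mm ball tip, slides outwards along x on a 3 N/mm spring; the crest of the high spot pushes it back 2.4 mm (about 7 N) and the dial needle then swings 1 rad
- pointer_tip (a point): where the ball tip of the unloaded pointer faces the rim: 90.5 mm from the axis, 40 mm above the table; fixed to the stand. Away from the high spot the rim clears it by 0.5 mm; the high spot rubs on it (friction about 0.3), so the hand on the knob feels several newtons of extra drag, most near the crest; the flanks add resistance on the way up and take some away on the way down
- mark_spot (a point): place for the marking weight: on the line from spindle to pointer, 75 mm from the axis, at the height of the wheel's top face (50 mm above the table); fixed to the stand, it does not turn with the wheel
- marker: small brass marking weight, a plain cylinder 25 mm in diameter and 40 mm tall, about 120 g, standing on the table; origin at the centre of its underside, z up along its axis
- stone: loose grey grinding stone lying flat, a disc 96 mm across and 22 mm thick with a 26 mm hole; origin at the centre of its underside; leave alone
- handpiece: blue electric rotary handpiece lying on its flat foot, 200 mm long, 42 mm thick; origin under the middle of its body, x along it; leave alone
- saw: fret saw lying flat, wooden handle and a U frame 170 x 90 mm; origin under the end of the blade next to the handle, x along the blade; leave alone

How it is judged:
By the outcome, as a careful person would: the job done as asked, in the order asked, and still so for the second after the job is handed in, with the robot touching nothing.
It also fails if it takes over 72 s, if anything falls off the work surface, if the arm or the gripper's body presses on something with over 40 N, if the wrist force passes 120 N, or if a joint passes its speed limit or range.

## Working session

There is one attempt and no reset: what is moved stays moved. The work goes in short steps, each a Python script; the robot and the scene stay as the last script left them, time stands still between calls to the robot, and variables do not carry over. Pictures are saved under pics/ and viewed, and the job is handed in when it is done.

```bash
mkdir -p pics; ls
python3 - <<'E'
from rig import *
import cv2
print(readout.state())
for n in ["scene","top","wrist"]:
    im=get_image(n); cv2.imwrite(f"pics/{n}0.png",im[:,:,::-1]); print(n,get_calibration(n))
E
```

```text
pics
{'t': 0.0, 'joint_positions': array([66.6460909 , 21.9934389 ,  2.50903973, 91.65003816, -1.0260794 ,
       66.53385933, -2.85725012]), 'joint_vel': array([ 0.14381952, -0.06898335, -0.08730604, -0.03129581, -0.07701301,
        0.00967664, -0.04406711]), 'tau': array([-3.74562205e-04, -4.33457065e+01,  1.02414429e+00, -2.49512386e+01,
        1.05864310e-02,  1.13464418e-02, -7.12571548e-06]), 'ee_pos': array([ 0.1978727 , -0.61807585,  0.20916208]), 'ee_rot': array([-1.79845264e+02,  6.99812837e-03,  1.77588403e+01]), 'contact_force': array([-0.26161622, -0.0440781 , -1.17826807]), 'torque': array([ 0.04517832, -0.00803384,  0.03203718]), 'opening': 0.0849814644383866}
scene {'fx': 403.2176837464423, 'fy': 403.2176837464423, 'cx': 283.12748195847627, 'cy': 208.1034895542359, 'pose': array([[-0.87054791, -0.35535807,  0.34039239,  0.85647663],
       [ 0.4917514 , -0.65365747,  0.57524992,  0.53717448],
       [ 0.01808033,  0.66817105,  0.74378797,  0.76487782],
       [ 0.        ,  0.        ,  0.        ,  1.        ]])}
top {'fx': 483.5812591493428, 'fy': 483.5812591493428, 'cx': 272.53161456566653, 'cy': 213.73656579324648, 'pose': array([[ 0.02219612,  0.98283999, -0.18311988,  0.35323857],
       [-0.99956838,  0.01829061, -0.02298928, -0.01165593],
       [-0.01924541,  0.18355111,  0.98282176,  1.2676658 ],
       [ 0.        ,  0.        ,  0.        ,  1.        ]])}
wrist {'fx': 325.19226210127806, 'fy': 325.19226210127806, 'cx': 275.8854086227039, 'cy': 213.9583454629044, 'pose': array([[ 0.30585664,  0.9124172 ,  0.27193118,  0.26576108],
       [-0.95207606,  0.29362619,  0.08564372, -0.59587635],
       [-0.00170331, -0.28509386,  0.95849809,  0.37226208],
       [ 0.        ,  0.        ,  0.        ,  1.        ]])}
```

View pics/scene0.png

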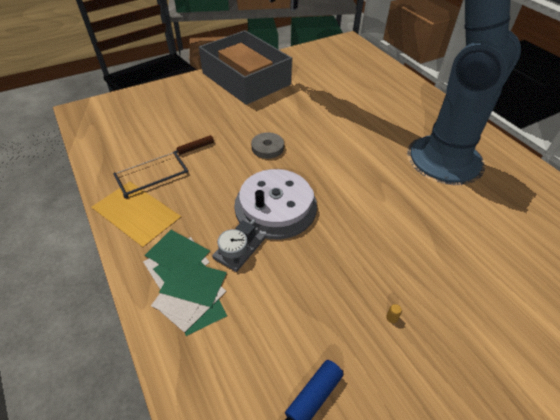

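View pics/top0.png

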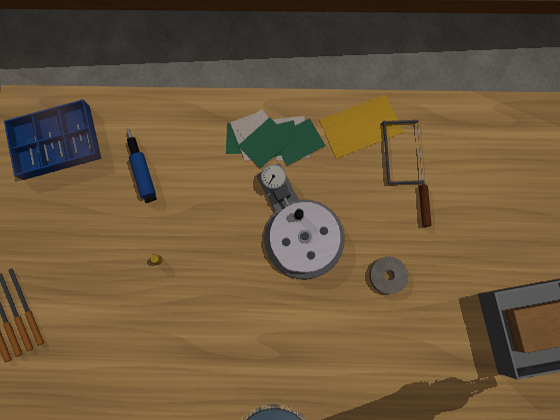

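View pics/wrist0.png

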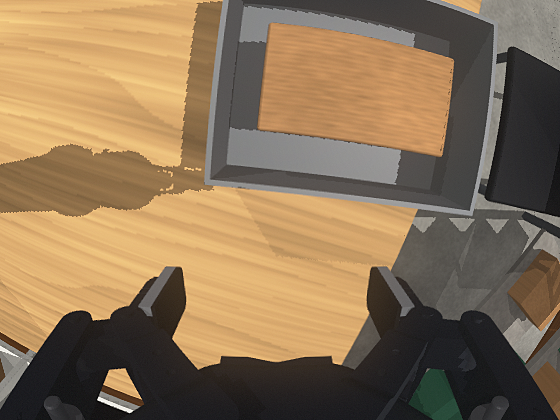

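The top view shows the wheel at about px (305,237), the knob at (299,214), the dial at (273,178) and the marker at (155,260). The scene view agrees, with the dial needle clearly visible. The wrist view shows only the tray. I'll measure these points by casting rays.

```bash
cat > h.py <<'E'
import numpy as np, cv2
from rig import r, grip, planner, readout, get_image, get_calibration, ticket
def ray(name,u,v,c=None):
    c=c or get_calibration(name)
    x=(u-c['cx'])/c['fx']; y=(v-c['cy'])/c['fy']
    if name=='wrist':
        rr=np.hypot(x,y); s=np.sin(rr)/rr if rr>1e-9 else 1
        d=np.array([x*s,-y*s,-np.cos(rr)])
    else: d=np.array([x,-y,-1.])
    P=c['pose']; return P[:3,3],P[:3,:3]@d
def onz(name,u,v,z,c=None):
    o,d=ray(name,u,v,c); return o+d*(z-o[2])/d[2]
def snap(name,fn=None):
    c=get_calibration(name); im=get_image(name)[:,:,::-1].copy()
    if fn: cv2.imwrite('pics/'+fn+'.png',im)
    return im,c
E
python3 - <<'E'
from h import *
im=cv2.imread('pics/top0.png'); s=cv2.imread('pics/scene0.png')
a=cv2.resize(im[140:290,140:360],None,fx=3.6,fy=3.6,interpolation=cv2.INTER_CUBIC); cv2.imwrite('pics/topz.png',a[:600,:800])
a=cv2.resize(s[160:330,200:420],None,fx=3.5,fy=3.5,interpolation=cv2.INTER_CUBIC); cv2.imwrite('pics/scz.png',a)
hsv=cv2.cvtColor(im,cv2.COLOR_BGR2HSV)
m=((hsv[:,:,1]<60)&(hsv[:,:,2]>120)).astype(np.uint8)
n,l,st,ce=cv2.connectedComponentsWithStats(m)
for i in range(1,n):
    if st[i,4]>60: print(st[i],ce[i])
i=l[250,300]; pts=cv2.findContours((l==l[245,320]).astype(np.uint8),0,2)[0]
p=max(pts,key=len); h=cv2.convexHull(p); e=cv2.fitEllipse(h); print(e, onz('top',*e[0],.05))
for k,uv,z in [('knob',(299,214),.095),('dial',(273,178),.058),('marker',(155,258),.04)]: print(k,onz('top',*uv,z))
E
```

```text
[231 109  37  35 585] [247.72478632 124.50769231]
[273 116  32   9 133] [290.41353383 119.37593985]
[262 165  23  23 340] [273.84705882 175.47647059]
[ 270  202   70   70 3375] [304.93777778 237.41896296]
((304.5067138671875, 236.69078063964844), (70.0682601928711, 70.30941009521484), 31.097658157348633) [ 0.5224141  -0.06558687  0.05      ]
knob [ 0.57228396 -0.04947197  0.095     ]
dial [0.67244583 0.01751354 0.058     ]
marker [0.46153005 0.31440833 0.04      ]
```

View pics/topz.png

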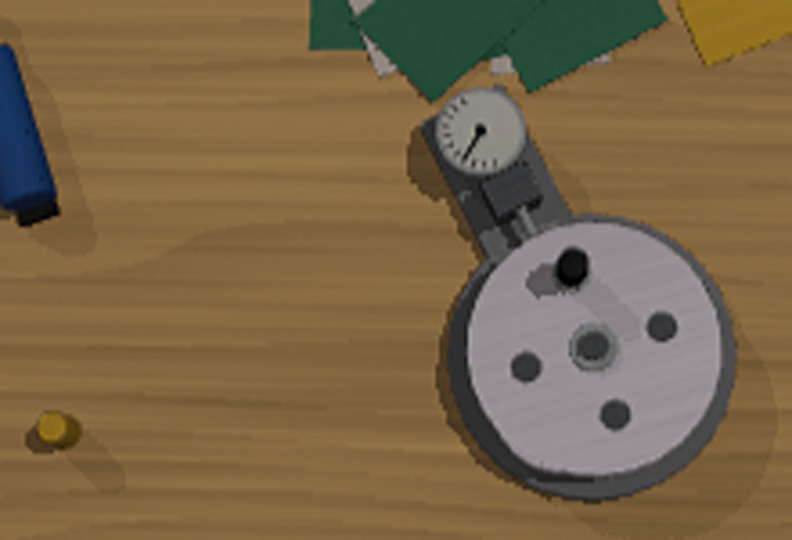

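View pics/scz.png

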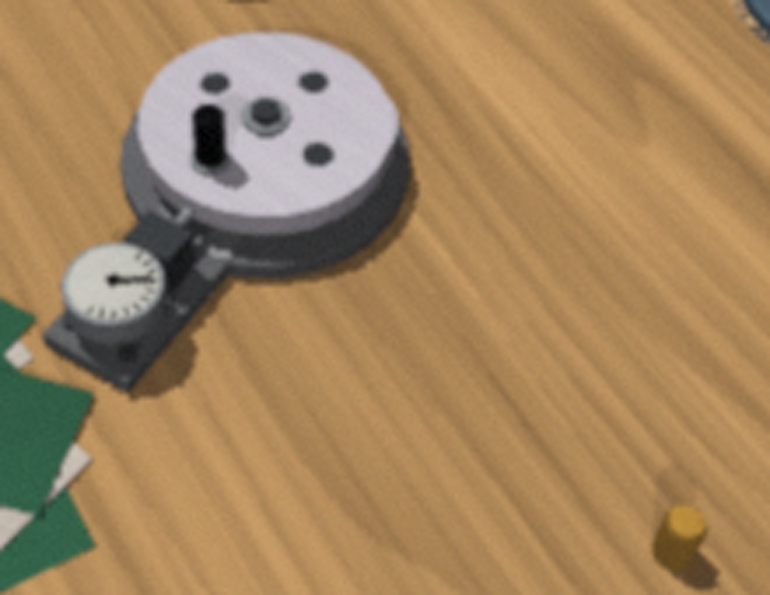

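View now.

Wheel diameter comes out at about 178 mm and knob radius about 53 mm, so both are consistent. I'll take a closer look with the wrist camera and check IK along the crank circle.

Run:
```python
from h import *
C=np.array([.5224,-.0656])
for yaw in (18,28,-150):
  for a in range(18,380,45):
    t=np.radians(a); q=planner.inverse_kinematics([C[0]+.055*np.cos(t),C[1]+.055*np.sin(t),.066],[180,0,yaw]); print(yaw,a,None if q is None else np.round(q))
r.reach([.62,-.02,.26],[180,0,18]); r.pause(.3)
print(readout.state()['t'],readout.state()['ee_pos'])
im,c=snap('wrist','w1'); np.save('w1c.npy',c,allow_pickle=True)
```

```text
18 18 [ 21.  26. -24. 107.  14.  50. -82.]
18 63 [ 21.  24. -28. 111.  15.  49. -87.]
18 108 [ 24.  20. -31. 117.  14.  47. -87.]
18 153 [ 26.  17. -29. 121.  12.  45. -82.]
18 198 [ 28.  17. -25. 120.  10.  45. -75.]
18 243 [ 28.  19. -22. 116.  10.  46. -72.]
18 288 [ 26.  23. -22. 111.  11.  48. -73.]
18 333 [ 23.  26. -22. 107.  13.  50. -77.]
18 378 [ 21.  26. -24. 107.  14.  50. -82.]
28 18 [ 22.  26. -25. 107.  14.  50. -73.]
28 63 [ 22.  24. -29. 111.  15.  49. -77.]
28 108 [ 25.  21. -32. 116.  15.  47. -77.]
28 153 [ 27.  17. -30. 120.  12.  45. -72.]
28 198 [ 28.  17. -26. 120.  10.  45. -66.]
28 243 [ 29.  20. -23. 116.  10.  46. -62.]
28 288 [ 27.  23. -23. 111.  12.  48. -64.]
28 333 [ 25.  26. -24. 107.  14.  50. -68.]
28 378 [ 22.  26. -25. 107.  14.  50. -73.]
-150 18 [ 54.  48. -72. 106.  50.  66.  84.]
-150 63 [ 53.  44. -71. 110.  48.  63.  81.]
-150 108 [ 55.  39. -71. 115.  44.  59.  82.]
-150 153 [ 60.  34. -71. 119.  40.  56.  87.]
-150 198 [ 65.  34. -71. 119.  40.  56.  92.]
-150 243 [ 66.  39. -71. 115.  44.  59.  93.]
-150 288 [ 63.  45. -71. 109.  48.  64.  92.]
-150 333 [ 58.  48. -72. 105.  50.  66.  88.]
-150 378 [ 54.  48. -72. 106.  50.  66.  84.]
3.05 [ 0.6199756  -0.02044743  0.259921  ]
```

View pics/w1.png

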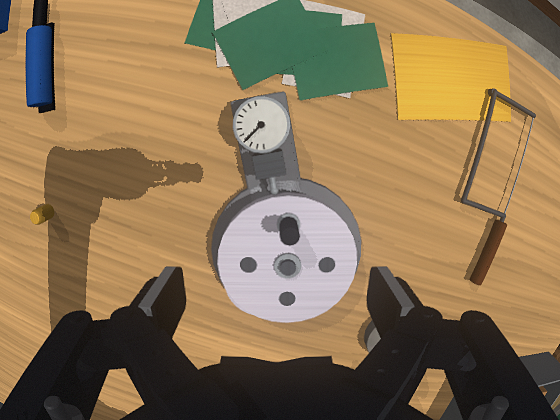

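The wrist view shows the wheel face centred near (288,258), the knob with its top around (289,240), the dial at (261,124) and the marker at (40,213). Next I'll project the contours onto their height planes and fit circles.

```bash
cat >> h.py <<'E'
def circ(P):
    A=np.c_[2*P,np.ones(len(P))]; b=(P**2).sum(1); x=np.linalg.lstsq(A,b,rcond=None)[0]; return x[:2],np.sqrt(x[2]+x[:2]@x[:2])
E
python3 - <<'E'
from h import *
im=cv2.imread('pics/w1.png'); c=np.load('w1c.npy',allow_pickle=True).item()
hsv=cv2.cvtColor(im,cv2.COLOR_BGR2HSV)
m=((hsv[:,:,1]<50)&(hsv[:,:,2]>125)).astype(np.uint8)
n,l,st,ce=cv2.connectedComponentsWithStats(m)
def fit(seed,z):
    k=l[seed[1],seed[0]]; p=max(cv2.findContours((l==k).astype(np.uint8),0,1)[0],key=len)
    P=cv2.convexHull(p)[:,0] if 1 else p[:,0]
    # dense hull
    mm=np.zeros(l.shape,np.uint8); cv2.fillPoly(mm,[P],1); P=max(cv2.findContours(mm,0,1)[0],key=len)[:,0]
    X=np.array([onz('wrist',u,v,z,c)[:2] for u,v in P]); 
    o,R=circ(X); d=abs(np.hypot(*(X-o).T)-R); o,R=circ(X[d<.0015]); return o,R,(d<.0015).mean(),st[k]
print('seed labels',l[295,260],l[110,262])
w=fit((260,295),.05); print(w)
d=fit((262,108),.058); print(d)
v=d[0]-w[0]; print(np.hypot(*v),np.degrees(np.arctan2(v[1],v[0])))
b=((hsv[:,:,2]<45)).astype(np.uint8); n,lb,sb,cb=cv2.connectedComponentsWithStats(b[215:250,275:305]); print(sb,cb)
mk=((hsv[:,:,1]>180)&(hsv[:,:,0]>15)&(hsv[:,:,0]<32)).astype(np.uint8); n,lm,sm,cm=cv2.connectedComponentsWithStats(mk)
for i in range(1,n):
    if sm[i,4]>40: print(sm[i],cm[i])
a=cv2.resize(im[80:250,210:330],None,fx=3.5,fy=3.5,interpolation=cv2.INTER_CUBIC);b=cv2.resize(im[190:240,20:70],None,fx=7,fy=7,interpolation=cv2.INTER_CUBIC)
o=np.zeros((595,800,3),np.uint8);o[:595,:420]=a;o[:350,430:780]=b;cv2.imwrite('pics/w1z.png',o)
E
```

```text
seed labels 46 13
(array([ 0.52512211, -0.06715053]), np.float64(0.09075262607827397), np.float64(0.4282115869017632), array([  217,   195,   141,   128, 12746], dtype=int32))
(array([0.67827888, 0.01671439]), np.float64(0.0315987948174722), np.float64(1.0), array([ 233,   96,   57,   57, 2376], dtype=int32))
0.17461477400473072 28.70404078585856
[[   0    0   30   35 1050]] [[14.5 17. ]]
[426  36  69  14 172] [462.69186047  41.6627907 ]
[471  50  18   7  45] [480.          53.15555556]
[491  50  19  48 139] [504.84172662  76.96402878]
[463  57  35  10  82] [478.73170732  60.6097561 ]
[490  72  15  17  75] [497.82666667  78.85333333]
[492  97  15  21  61] [497.86885246 105.73770492]
[491 107  20  15  71] [504.95774648 115.91549296]
[ 30 205  24  19 241] [ 40.87136929 214.23236515]
```

View pics/w1z.png

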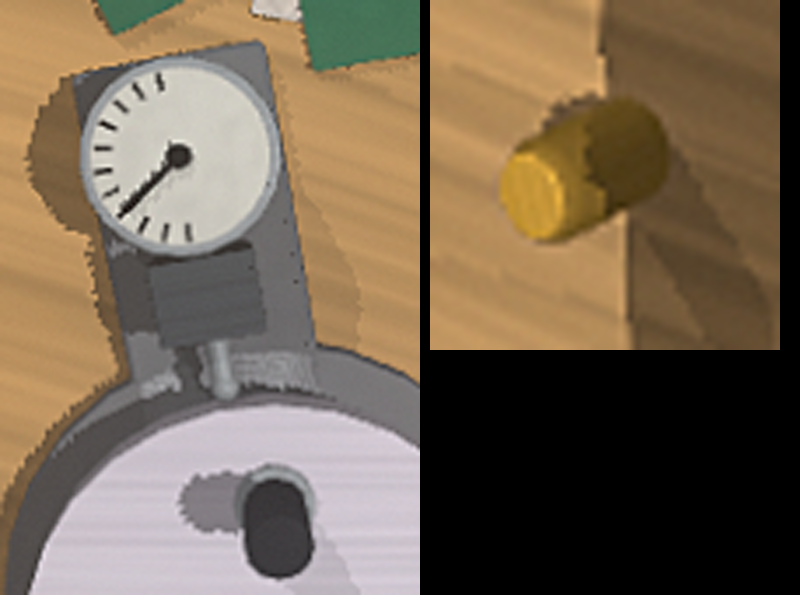

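The zoom shows the needle at rest pointing lower-left, the pointer tip at about (274,190), the knob top at about (289.7,236.5) and the marker top at about (35,218).

Run:
```python
from h import *
im=cv2.imread('pics/w1.png'); c=np.load('w1c.npy',allow_pickle=True).item()
hsv=cv2.cvtColor(im,cv2.COLOR_BGR2HSV)
for th in (140,160,180):
    m=((hsv[:,:,1]<50)&(hsv[:,:,2]>th)).astype(np.uint8)
    n,l,st,ce=cv2.connectedComponentsWithStats(m); k=l[295,260]
    mm=(l==k).astype(np.uint8)
    h=cv2.convexHull(max(cv2.findContours(mm,0,1)[0],key=len)); f=np.zeros_like(mm); cv2.fillPoly(f,[h],1)
    P=max(cv2.findContours(f,0,1)[0],key=len)[:,0]
    X=np.array([onz('wrist',u,v,.05,c)[:2] for u,v in P])
    o,R=circ(X)
    for _ in range(5):
        d=np.hypot(*(X-o).T)-R; g=abs(d)<max(.001,1.0*np.std(d)); o,R=circ(X[g])
    ang=np.degrees(np.arctan2(*(X-o).T[::-1]))
    print(th,o,R,g.mean(),[(int(a),round(1000*float((np.hypot(*(X-o).T)-R)[abs(ang-a)<15].mean()),1)) for a in range(-150,180,30)])
W=o
for nm,uv,z in [('hub',(287.5,267),.05),('hub54',(287.5,267),.056),('knob',(289.7,236.5),.095),('tip',(274.3,190),.04),('mk',(35,218.5),.04)]:
    p=onz('wrist',*uv,z,c); v=p[:2]-W; print(nm,p,np.hypot(*v),np.degrees(np.arctan2(v[1],v[0])))
# marker from scene+top: top 0 
print('mk top',onz('top',154.5,259,.04),'mk scene',onz('scene',200+686/3.5,160+524/3.5,.04))
# four holes at z=.05 -> mean = axis
H=[onz('wrist',u,v,.05,c)[:2] for u,v in ((248.5,264.5),(327,264.5),(287.5,298.5))]; print(H,(H[0]+H[1])/2)
```

```text
140 [ 0.52335166 -0.06621145] 0.08938811845123044 0.9155672823218998 [(-150, -0.0), (-120, 0.2), (-90, -0.3), (-60, -0.2), (-30, 0.1), (0, 0.2), (30, 0.2), (60, -0.2), (90, -0.3), (120, 0.1), (150, 2.5)]
160 [ 0.52318399 -0.06623307] 0.08924980471378996 0.920844327176781 [(-150, -0.1), (-120, 0.2), (-90, -0.3), (-60, -0.2), (-30, 0.2), (0, 0.3), (30, -0.1), (60, -0.2), (90, -0.2), (120, 0.0), (150, 2.5)]
180 [ 0.52307901 -0.06642368] 0.08898644151787065 0.899736147757256 [(-150, -0.1), (-120, 0.2), (-90, -0.2), (-60, -0.2), (-30, 0.3), (0, 0.0), (30, -0.0), (60, 0.1), (90, 0.0), (120, -0.2), (150, 2.9)]
hub [ 0.52002111 -0.06762102  0.05      ] 0.0032839640414964633 -158.61676828209684
hub54 [ 0.52271928 -0.06649138  0.056     ] 0.000366053215910768 -169.34078186589846
knob [ 0.57551137 -0.04968512  0.095     ] 0.05503935583782801 17.705211245332315
tip [ 0.60745509 -0.02168283  0.04      ] 0.09550426441156964 27.93499861020987
mk [0.4591365  0.31391479 0.04      ] 0.3856760187444855 99.54332358715894
mk top [0.45895571 0.31551864 0.04      ] mk scene [0.46128909 0.31911908 0.04      ]
[array([ 0.507962  , -0.01953661]), array([ 0.53844544, -0.11469886]), array([ 0.47553195, -0.08282248])] [ 0.52320372 -0.06711773]
```

The circle fit gives the axis at (0.5232, −0.0663). It also leaves a +2.5 mm residual near 150°, which is the swell itself showing in the picture. Its crest estimate gives a target, which I'll confirm by feel and with the dial.

Run:
```python
from h import *
im=cv2.imread('pics/w1.png'); c=np.load('w1c.npy',allow_pickle=True).item()
hsv=cv2.cvtColor(im,cv2.COLOR_BGR2HSV)
o=np.array([.5232,-.0663])
m=((hsv[:,:,1]<50)&(hsv[:,:,2]>160)).astype(np.uint8)
n,l,st,ce=cv2.connectedComponentsWithStats(m); k=l[295,260]
P=max(cv2.findContours((l==k).astype(np.uint8),0,1)[0],key=len)[:,0]
X=np.array([onz('wrist',u,v,.05,c)[:2] for u,v in P])
d=(np.hypot(*(X-o).T)-.0892)*1000; a=np.degrees(np.arctan2(*(X-o).T[::-1]))
for t in range(110,190,3):
    g=abs(a-t)<2
    if g.any(): print(t,g.sum(),round(d[g].mean(),2),round(d[g].max(),2))
g=(a>125)&(a<178)&(d>.3); print('centroid',(a*d)[g].sum()/d[g].sum())
```

```text
110 4 -0.76 -0.36
113 4 -1.17 -0.82
116 4 -1.04 -0.54
119 4 -0.68 -0.1
122 4 -0.09 0.32
125 4 -0.89 -0.06
128 4 -1.11 -0.5
131 4 -0.74 -0.41
134 4 -0.11 0.56
137 4 1.09 1.79
140 4 2.24 3.04
143 4 2.81 3.04
146 3 2.59 2.63
149 4 3.47 3.88
152 4 3.26 3.88
155 4 3.09 3.55
158 4 2.25 2.95
161 4 1.65 2.06
164 4 0.94 1.77
167 5 -0.04 0.83
170 4 -0.16 0.25
173 3 -0.09 0.51
176 4 -0.07 0.37
179 3 -0.1 0.37
centroid 150.48315322416164
```

Crest is at about 150.5° and the knob at 17.7°, so the knob must end near −104.6° with the pointer at 28.2°. I'll grip the knob and turn clockwise, which moves it away from the pointer.

```bash
cat >> h.py <<'E'
W=np.array([.5232,-.0663]); ZG=.064
def kp(a,z=ZG): t=np.radians(a); return [W[0]+.055*np.cos(t),W[1]+.055*np.sin(t),z]
E
python3 - <<'E'
from h import *
r.reach(kp(17.7,.15),[180,0,18]); r.move_l(kp(17.7),feed=.1)
s=readout.state(); print(s['t'],s['ee_pos'],s['contact_force'])
grip(.015,25); s=readout.state(); print(s['t'],s['opening'],s['contact_force'],s['ee_pos'])
for a in np.arange(9,-23,-8):
    r.move_l(kp(a),feed=.06); s=readout.state(); print(a,round(s['t'],2),s['contact_force'].round(2),s['ee_pos'].round(4))
snap('wrist','w2');snap('top','t2');snap('scene','s2')
E
```

```text
4.6667 [ 0.57645956 -0.04951725  0.06473976] [0.00829556 0.37023787 0.01993439]
5.2667 0.020341910150025573 [-0.44256766 -0.48802966  2.45287649] [ 0.57578299 -0.04983719  0.06439929]
9 5.56 [-0.82 -0.54  3.89] [ 0.578  -0.059   0.0644]
1 5.83 [-1.5  -0.5   5.25] [ 0.5786 -0.0669  0.0643]
-7 6.11 [-0.51  0.62  5.43] [ 0.578  -0.0748  0.0644]
-15 6.38 [-2.01  0.22  4.74] [ 0.5762 -0.0828  0.0643]
```

```bash
python3 -c "
import cv2,numpy as np
o=np.zeros((600,800,3),np.uint8)
t=cv2.imread('pics/t2.png')[150:280,220:360];s=cv2.imread('pics/s2.png')[160:290,190:330];w=cv2.imread('pics/w2.png')
o[:370,:399]=cv2.resize(t,(399,370));o[:370,400:799]=cv2.resize(s,(399,370));o[372:,:300]=cv2.resize(w,(300,228));cv2.imwrite('pics/c2.png',o)"
```

```text
(no output)
```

View pics/c2.png

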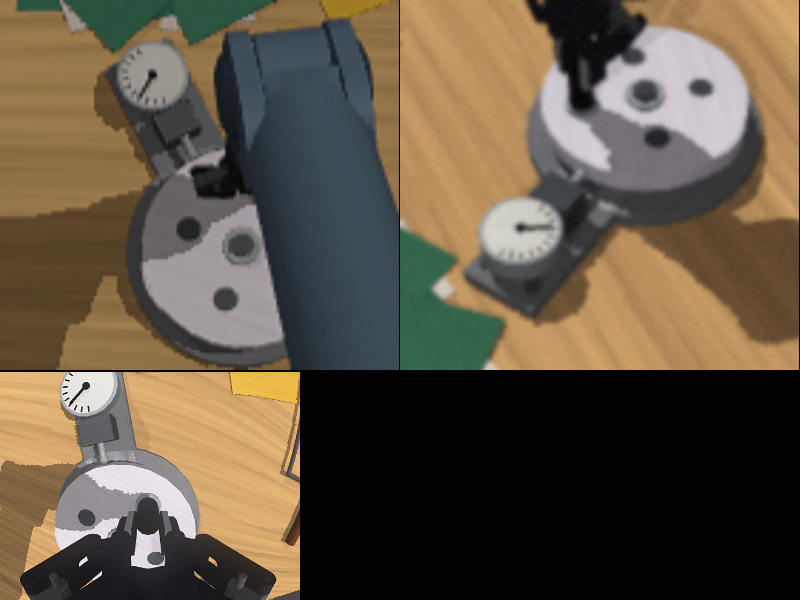

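The knob is held and the wheel turns with it. The dial is visible in all three views. I'll carry on to the contact zone, then take fine steps out and back, logging force and dial pictures.

Run:
```python
from h import *
import pickle
L=[]
def go(a,feed,img):
    r.move_l(kp(a),feed=feed); s=readout.state()
    t=np.radians(a); f=s['contact_force']; e=s['ee_pos'][:2]-W
    d=dict(a=a,t=s['t'],F=f,ft=-f[0]*np.sin(t)+f[1]*np.cos(t),act=np.degrees(np.arctan2(e[1],e[0])),R=np.hypot(*e))
    if img: d['top']=get_image('top')[:,:,::-1].copy(); d['scene']=get_image('scene')[:,:,::-1].copy()
    L.append(d); print(a,round(s['t'],2),f.round(2),'ft',round(d['ft'],2),'act',round(d['act'],2),round(d['R']*1e3,2))
for a in np.arange(-23,-80,-8): go(a,.05,False)
for a in np.arange(-81,-130,-4): go(a,.03,True)
for a in np.arange(-127,-80,4): go(a,.03,True)
pickle.dump(L,open('L.pkl','wb'))
```

```text
-23 6.83 [-0.64  0.28  6.45] ft 0.01 act -25.5 55.63
-31 7.13 [-1.5   0.32  7.87] ft -0.5 act -33.66 55.71
-39 7.43 [-2.27  1.12  8.12] ft -0.56 act -41.71 55.73
-47 7.73 [-1.33 -0.06  8.43] ft -1.02 act -49.72 55.79
-55 8.03 [-1.65  0.52  7.61] ft -1.06 act -57.66 55.84
-63 8.33 [-1.43  2.08  7.84] ft -0.33 act -65.59 55.86
-71 8.63 [-1.45  1.93  8.68] ft -0.74 act -73.51 55.86
-79 8.93 [-1.96  0.7   9.  ] ft -1.79 act -81.45 55.86
-81 9.18 [-0.21  0.84  7.07] ft -0.07 act -82.54 55.88
-85 9.56 [0.24 1.61 7.98] ft 0.38 act -86.56 55.83
-89 9.93 [0.44 1.6  7.12] ft 0.47 act -90.03 55.81
-93 10.31 [2.64 0.66 5.51] ft 2.6 act -92.85 55.75
-97 10.68 [5.2  0.93 3.6 ] ft 5.05 act -95.83 55.73
-101 11.06 [ 6.2  -0.52  2.26] ft 6.19 act -99.37 55.67
-105 11.43 [ 5.1  -1.39  2.66] ft 5.29 act -103.17 55.65
-109 11.81 [ 4.61 -0.17  2.84] ft 4.42 act -107.63 55.67
-113 12.18 [3.26 0.26 5.26] ft 2.9 act -112.68 55.65
-117 12.56 [0.88 0.38 8.06] ft 0.61 act -117.76 55.62
-121 12.93 [1.59 1.13 8.93] ft 0.78 act -122.33 55.56
-125 13.31 [0.62 1.28 8.81] ft -0.23 act -126.33 55.53
-129 13.68 [1.53 2.19 8.75] ft -0.19 act -130.24 55.49
-127 14.03 [1.14 2.55 9.23] ft -0.63 act -128.53 55.52
-123 14.41 [1.2  0.8  9.31] ft 0.57 act -124.32 55.53
-119 14.78 [1.14 1.1  9.55] ft 0.46 act -120.41 55.59
-115 15.16 [-0.79  0.66 11.11] ft -1.0 act -117.06 55.64
-111 15.53 [-2.46  1.55 12.56] ft -2.85 act -114.33 55.67
-107 15.91 [-3.99  2.46 15.21] ft -4.53 act -111.46 55.7
-103 16.28 [-5.42  2.62 16.05] ft -5.87 act -108.25 55.69
-99 16.66 [-6.09  1.49 15.89] ft -6.25 act -104.53 55.71
-95 17.03 [-4.92  1.25 15.6 ] ft -5.01 act -100.06 55.73
-91 17.41 [-2.9   1.04 13.24] ft -2.92 act -94.89 55.74
-87 17.78 [-0.51 -0.23 10.05] ft -0.52 act -89.76 55.69
-83 18.16 [-0.42  0.4   9.95] ft -0.36 act -85.21 55.73
```

Force peaks are at about −99.8° going out and −105.2° coming back, so the midpoint is about −102.5°. Now the dial readings from the same sweep.

```bash
cat >> h.py <<'E'
D=np.array([.6783,.0167])
def needle(img,name,c=None,cen=None):
    c=c or get_calibration(name); M=np.linalg.inv(c['pose'])
    def proj(X):
        p=M@np.r_[X,1]; return c['cx']+c['fx']*p[0]/-p[2], c['cy']-c['fy']*p[1]/-p[2]
    g=cv2.cvtColor(img,cv2.COLOR_BGR2GRAY)
    # centre: bright blob near predicted dial centre
    u,v=proj([*D,.058]); u0,v0=int(u),int(v); w=24
    sub=(g[v0-w:v0+w,u0-w:u0+w]); hs=cv2.cvtColor(img,cv2.COLOR_BGR2HSV)[v0-w:v0+w,u0-w:u0+w]
    m=((hs[:,:,1]<60)&(hs[:,:,2]>130)).astype(np.uint8)
    n,l,st,ce=cv2.connectedComponentsWithStats(m); k=1+np.argmax(st[1:,4])
    h=cv2.convexHull(max(cv2.findContours((l==k).astype(np.uint8),0,1)[0],key=len))
    (x,y),_,_=cv2.fitEllipse(h); C=onz(name,x+u0-w,y+v0-w,.058,c)[:2]
    th=np.radians(np.arange(0,360,1)); S=[]
    for R in np.arange(.007,.017,.001):
        uv=np.array([proj([C[0]+R*np.cos(t),C[1]+R*np.sin(t),.058]) for t in th],np.float32)
        S.append(cv2.remap(g,uv[:,:1],uv[:,1:],cv2.INTER_LINEAR)[:,0].astype(float))
    s=np.mean(S,0); s=np.median(s)-s; k=np.argmax(s); idx=np.arange(k-30,k+31); w_=np.clip(s[idx%360]-s[k]*.3,0,None)
    return (idx*w_).sum()/w_.sum(), C, s[k]
E
python3 - <<'E'
from h import *
import pickle
for nm in('top','scene'):
    print('rest',nm,needle(cv2.imread(f'pics/{nm}0.png'),nm))
for d in pickle.load(open('L.pkl','rb')):
    if 'top' in d:
        a=needle(d['top'],'top'); b=needle(d['scene'],'scene')
        print(round(d['act'],2),'top',round(a[0],1),round(a[2]),'scene',round(b[0],1),round(b[2]),a[1].round(4),b[1].round(4))
E
```

```text
rest top (np.float64(151.28349524138272), array([0.6784232 , 0.01714534]), np.float64(94.81818181818181))
rest scene (np.float64(163.20347230687963), array([0.67947933, 0.01915536]), np.float64(96.54545454545453))
-82.54 top 150.6 99 scene 163.3 100 [0.6781 0.0172] [0.6794 0.0192]
-86.56 top 150.6 99 scene 163.9 100 [0.6781 0.0172] [0.6795 0.0193]
-90.03 top 139.6 84 scene 155.6 99 [0.6779 0.0172] [0.6793 0.0194]
-92.85 top 123.5 75 scene 139.3 90 [0.6779 0.0172] [0.6794 0.0193]
-95.83 top 111.7 82 scene 125.5 84 [0.6779 0.0171] [0.6794 0.0194]
-99.37 top 99.0 80 scene 112.0 88 [0.6779 0.0172] [0.6793 0.0194]
-103.17 top 93.8 76 scene 109.0 78 [0.6779 0.0172] [0.6795 0.0192]
-107.63 top 99.0 76 scene 110.7 88 [0.6781 0.0172] [0.6794 0.0192]
-112.68 top 113.0 91 scene 128.0 96 [0.6779 0.0172] [0.6795 0.0193]
-117.76 top 141.2 92 scene 156.2 105 [0.6779 0.0172] [0.6795 0.0194]
-122.33 top 150.7 97 scene 163.5 99 [0.6778 0.0174] [0.6795 0.0192]
-126.33 top 149.7 98 scene 163.4 100 [0.6778 0.0171] [0.6795 0.0192]
-130.24 top 149.9 97 scene 164.0 100 [0.6778 0.0172] [0.6795 0.0193]
-128.53 top 150.6 98 scene 163.4 100 [0.6779 0.0173] [0.6794 0.0192]
-124.32 top 149.9 97 scene 163.6 99 [0.6778 0.0172] [0.6792 0.0194]
-120.41 top 150.2 97 scene 164.0 100 [0.6779 0.0172] [0.6795 0.0193]
-117.06 top 136.3 89 scene 152.7 89 [0.6779 0.0172] [0.6794 0.0192]
-114.33 top 122.2 76 scene 137.9 85 [0.6779 0.0172] [0.6794 0.0192]
-111.46 top 111.2 87 scene 123.6 90 [0.6779 0.0171] [0.6795 0.0192]
-108.25 top 99.6 81 scene 112.4 88 [0.678  0.0172] [0.6794 0.0193]
-104.53 top 93.6 82 scene 108.7 78 [0.6779 0.0171] [0.6794 0.0192]
-100.06 top 97.3 68 scene 110.5 91 [0.6779 0.0171] [0.6794 0.0193]
-94.89 top 113.1 92 scene 128.1 96 [0.6779 0.0172] [0.6795 0.0193]
-89.76 top 140.8 90 scene 156.1 107 [0.6779 0.017 ] [0.6795 0.0194]
-85.21 top 150.6 99 scene 163.5 101 [0.6781 0.0172] [0.6795 0.0192]
```

Both cameras give dial profiles symmetric about −103.7° (±0.3), with a swing of about 57° (1 rad) as specified. I'll bring the wheel there and relax the hand before letting go.

```bash
cat > st.py <<'E'
from h import *
def st(a,feed=.02,p=.15,img=True):
    r.move_l(kp(a),feed=feed); r.pause(p); s=readout.state()
    t=np.radians(a); f=s['contact_force']; e=s['ee_pos'][:2]-W
    act=np.degrees(np.arctan2(e[1],e[0]))
    n=(needle(snap('top')[0],'top')[0],needle(snap('scene')[0],'scene')[0]) if img else None
    print(round(a,2),round(s['t'],2),f.round(2),'ft',round(-f[0]*np.sin(t)+f[1]*np.cos(t),2),'act',round(act,2),n); return act
E
python3 - <<'E'
from st import *
st(-92,.04,0,False); st(-100)
a=-104.5; act=st(a)
for _ in range(4):
    if act<-103.6: break
    a+=-103.7-act; act=st(a)
E
```

```text
-92 18.62 [ 1.7  -0.71  7.16] ft 1.72 act -92.93 None
-100 19.31 [ 7.8  -0.04  1.95] ft 7.69 act -97.68 (np.float64(105.73060458345704), np.float64(118.67064570572805))
-104.5 19.93 [ 7.35 -0.99  0.73] ft 7.36 act -102.21 (np.float64(94.80428842955573), np.float64(109.379017845906))
-105.99 20.43 [ 8.17 -1.96  0.62] ft 8.4 act -103.39 (np.float64(94.75899533456894), np.float64(108.75443982081543))
-106.3 20.93 [ 7.92 -1.97 -0.04] ft 8.15 act -103.45 (np.float64(93.85903111966635), np.float64(108.91805092636324))
-106.55 21.43 [ 8.29 -1.83 -0.51] ft 8.46 act -103.47 (np.float64(93.98747958628198), np.float64(109.00670160590663))
-106.78 21.93 [ 9.73 -1.83 -0.6 ] ft 9.84 act -103.47 (np.float64(93.82597803044901), np.float64(108.59152436623023))
```

Act −103.47° with the needle at its maximum, and the wheel now sticks. I'll unload the hand's tangential push without moving the wheel.

Run:
```python
from st import *
for a in (-105,-103.6,-102.6): act=st(a,.02,.15,False)
st(-102,.02,.15)
```

```text
-105 22.43 [ 6.83 -0.84  2.12] ft 6.82 act -103.35 None
-103.6 22.82 [ 3.94 -1.27  5.16] ft 4.12 act -103.29 None
-102.6 23.23 [ 2.63 -0.04  6.83] ft 2.57 act -103.22 None
-102 23.62 [1.52 0.01 9.37] ft 1.49 act -103.15 (np.float64(93.42643421608253), np.float64(109.41121035517648))
```

Run:
```python
from st import *
st(-101.4,.02,.15,False)
grip(.045); r.pause(.1)
s=readout.state(); print(s['t'],s['contact_force'].round(2),s['ee_pos'].round(4)); e=s['ee_pos'][:2]
print(needle(snap('top')[0],'top')[0],needle(snap('scene')[0],'scene')[0])
r.move_l([s['ee_pos'][0],s['ee_pos'][1],.14],feed=.12)
grip(.085)
r.reach([.62,-.02,.26],[180,0,18]); r.pause(.25)
im,c=snap('wrist','w3'); np.save('w3c.npy',c,allow_pickle=True)
print(needle(snap('top')[0],'top')[0],needle(snap('scene')[0],'scene')[0]); print(readout.state()['t'])
```

```text
-101.4 24.12 [0.48 0.75 9.56] ft 0.32 act -103.13 None
24.5833 [-0.69  0.54  0.29] [ 0.511  -0.1201  0.0632]
94.38902802623733 108.69009236469981
69.81241046798131 108.55942205214407
27.125
```

View pics/w3.png

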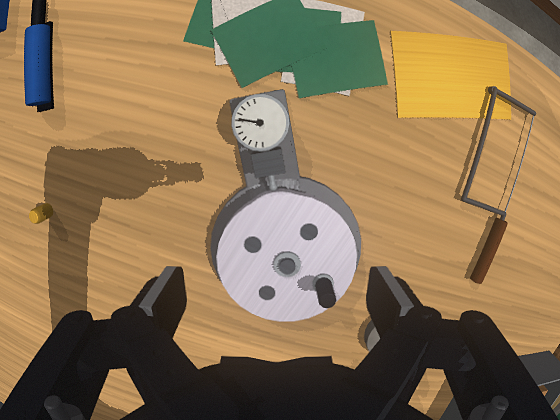

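The wheel stands free, with the needle at maximum swing (scene 108.6°) and the knob near (325,290). The top reading is spoilt by the arm in the way. I'll check the rim profile independently and get the marker's position.

Run:
```python
from h import *
im=cv2.imread('pics/w3.png'); c=np.load('w3c.npy',allow_pickle=True).item()
hsv=cv2.cvtColor(im,cv2.COLOR_BGR2HSV)
m=((hsv[:,:,1]<50)&(hsv[:,:,2]>160)).astype(np.uint8)
n,l,st,ce=cv2.connectedComponentsWithStats(m); k=l[300,235]
P=max(cv2.findContours((l==k).astype(np.uint8),0,1)[0],key=len)[:,0]
X=np.array([onz('wrist',u,v,.05,c)[:2] for u,v in P])
o,R=circ(X)
for _ in range(6):
    d=np.hypot(*(X-o).T)-R; g=abs(d)<.0008; o,R=circ(X[g])
d=(np.hypot(*(X-o).T)-R)*1000; a=np.degrees(np.arctan2(*(X-o).T[::-1])); print(o,R)
print([(t,round(d[abs(a-t)<2].mean(),1)) for t in range(4,56,3) if (abs(a-t)<2).any()])
g=(a>5)&(a<52)&(d>.3); print('centroid',(a*d)[g].sum()/d[g].sum())
# marker crop
a1=cv2.resize(im[190:240,20:70],None,fx=7,fy=7,interpolation=cv2.INTER_CUBIC)
t=cv2.imread('pics/top0.png')[240:280,135:175]; s=cv2.imread('pics/scene0.png')[295:330,375:415]
cv2.imwrite('pics/mk.png',np.hstack([cv2.resize(x,(260,260),interpolation=cv2.INTER_CUBIC) for x in (a1,t,s[:35,:35])]))
```

```text
[ 0.524541   -0.06071523] 0.08335958624907944
[(4, np.float64(3.7)), (7, np.float64(3.6)), (10, np.float64(4.0)), (13, np.float64(4.6)), (16, np.float64(5.3)), (19, np.float64(5.3)), (22, np.float64(5.5)), (25, np.float64(5.9)), (28, np.float64(5.4)), (31, np.float64(4.7)), (34, np.float64(4.5)), (37, np.float64(3.6)), (40, np.float64(2.6)), (43, np.float64(1.4)), (46, np.float64(0.8)), (49, np.float64(0.8)), (52, np.float64(0.2)), (55, np.float64(0.1))]
centroid 23.67795597349827
```

View pics/mk.png

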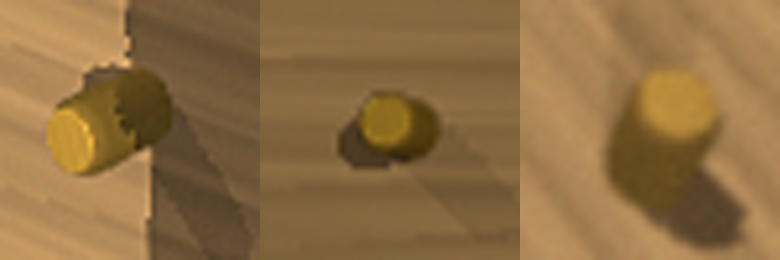

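The marker top is visible in all three crops. That circle fit was dragged off by the knob's outline, so I'll redo it with the known axis. I'll also look at the marker from closer.

Run:
```python
from h import *
im=cv2.imread('pics/w3.png'); c=np.load('w3c.npy',allow_pickle=True).item()
hsv=cv2.cvtColor(im,cv2.COLOR_BGR2HSV)
m=((hsv[:,:,1]<50)&(hsv[:,:,2]>160)).astype(np.uint8)
n,l,st,ce=cv2.connectedComponentsWithStats(m); k=l[300,235]
P=max(cv2.findContours((l==k).astype(np.uint8),0,1)[0],key=len)[:,0]
X=np.array([onz('wrist',u,v,.05,c)[:2] for u,v in P])
d=(np.hypot(*(X-W).T)-.0892)*1000; a=np.degrees(np.arctan2(*(X-W).T[::-1]))
print([(t,round(d[abs(a-t)<2].mean(),1)) for t in range(-2,62,3) if (abs(a-t)<2).any()])
g=(a>8)&(a<49)&(d>.3); print('centroid',(a*d)[g].sum()/d[g].sum())
r.reach([.50,.33,.2],[180,0,28]); r.pause(.25)
im,c=snap('wrist','w4'); np.save('w4c.npy',c,allow_pickle=True); print(readout.state()['t'],readout.state()['joint_positions'].round())
```

```text
[(-2, np.float64(0.2)), (1, np.float64(0.1)), (4, np.float64(-0.1)), (7, np.float64(-0.3)), (10, np.float64(-0.1)), (13, np.float64(0.6)), (16, np.float64(1.5)), (19, np.float64(2.4)), (22, np.float64(2.6)), (25, np.float64(3.1)), (28, np.float64(3.8)), (31, np.float64(3.5)), (34, np.float64(3.0)), (37, np.float64(2.8)), (40, np.float64(1.8)), (43, np.float64(1.3)), (46, np.float64(0.2)), (49, np.float64(0.1)), (52, np.float64(-0.0)), (55, np.float64(-0.4)), (58, np.float64(-0.5)), (61, np.float64(-0.2))]
centroid 28.63654240090132
28.825 [  -2.   23.  -44.   98.   17.   66. -113.]
```

View pics/w4.png

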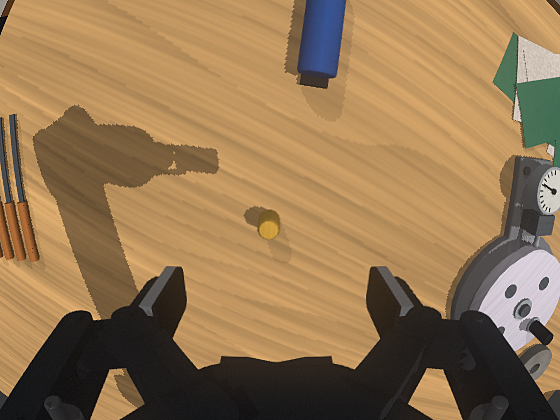

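The rim profile now peaks at 28.6° against the pointer at 28.2°, which confirms the crest. The marker is clear, with its top at about (268,229).

Run:
```python
from h import *
im=cv2.imread('pics/w4.png'); c=np.load('w4c.npy',allow_pickle=True).item()
hsv=cv2.cvtColor(im,cv2.COLOR_BGR2HSV)[200:250,240:300]
m=((hsv[:,:,1]>165)&(hsv[:,:,0]>16)&(hsv[:,:,0]<35)).astype(np.uint8); print(m.sum(), cv2.boundingRect(m))
mt=(m&(hsv[:,:,2]>165)).astype(np.uint8); 
p=max(cv2.findContours(mt,0,1)[0],key=len); (x,y),ax,_=cv2.fitEllipse(p); print((x+240,y+200),ax,onz('wrist',x+240,y+200,.04,c))
cv2.imwrite('pics/w4z.png',cv2.resize(np.hstack([im[200:250,240:300],cv2.merge([m*255]*3),cv2.merge([mt*255]*3)]),None,fx=4,fy=4))
```

```text
475 (18, 10, 22, 29)
(268.3331604003906, 229.49969863891602) (17.148609161376953, 18.264551162719727) [0.46035112 0.31719924 0.04      ]
```

View pics/w4z.png

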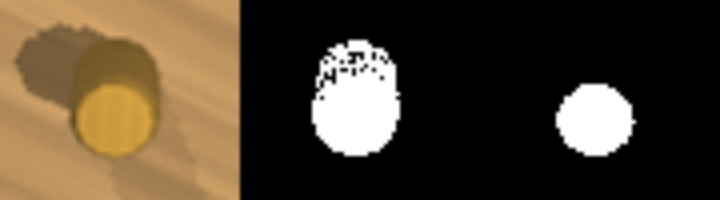

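Run:
```python
from h import *
M=[.4604,.3172]
r.reach([*M,.10],[180,0,28]); r.move_l([*M,.013],feed=.08); r.pause(.1)
s=readout.state(); print(s['t'],s['ee_pos'],s['contact_force'].round(2))
grip(.018,25); r.pause(.1); s=readout.state(); print(s['t'],s['ee_pos'],s['opening'],s['contact_force'].round(2))
r.move_l([*M,.16],feed=.12); r.pause(.15); s=readout.state(); print(s['t'],s['ee_pos'],s['contact_force'].round(2),s['opening'])
im,c=snap('wrist','w5'); np.save('w5c.npy',c,allow_pickle=True)
```

```text
30.6667 [0.46095686 0.3176189  0.0137136 ] [-0.26 -0.54 -0.53]
31.3833 [0.46062502 0.31719956 0.01320173] 0.021676450883483408 [0.48 0.45 2.43]
32.9083 [0.45986238 0.31684561 0.15909941] [ 0.06  0.46 -0.45] 0.021377222291096835
```

View pics/w5.png

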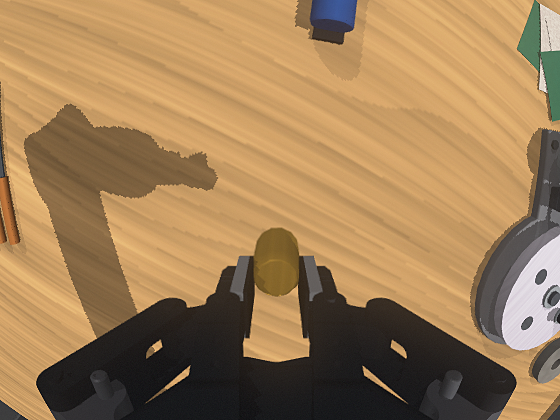

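The marker hangs upright between the pads, with its top near (277,278). I'll check its offset from the tool axis before placing it.

Run:
```python
from h import *
im=cv2.imread('pics/w5.png'); c=np.load('w5c.npy',allow_pickle=True).item()
a=cv2.resize(im[215:345,210:345],None,fx=4.4,fy=4.4,interpolation=cv2.INTER_CUBIC); cv2.imwrite('pics/w5z.png',a)
e=np.array([.45986,.31685]); t=np.radians(28); X=np.array([np.cos(t),np.sin(t)]);Y=np.array([np.sin(t),-np.cos(t)])
for uv,z in [((277,278),.1861),((276,228),.1461),((277,297),.1861)]:
    p=onz('wrist',*uv,z,c)[:2]-e; print(uv,'tool x',p@X,'y',p@Y)
```

```text
(277, 278) tool x -5.061676616191651e-05 y -0.0005100058887600534
(276, 228) tool x 0.010966547076132736 y -0.000972394304609229
(277, 297) tool x -0.01054557597041353 y -0.0004836276567170856
```

View pics/w5z.png

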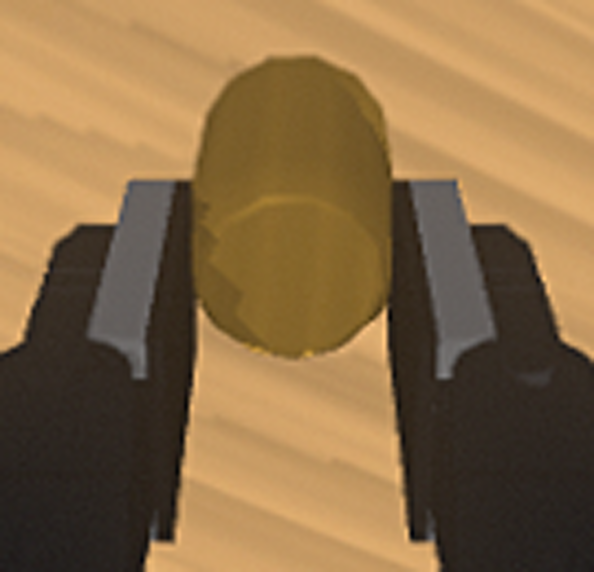

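Centred within about 1 mm. Now I'll carry it over and lower it gently.

```bash
python3 - <<'E'
from h import *
t=np.radians(28.2); S=W+.075*np.array([np.cos(t),np.sin(t)]); print(S)
r.reach([*S,.16],[180,0,28]); r.pause(.2); s=readout.state(); print(s['t'],s['ee_pos'])
f0=s['contact_force'][2]
r.move_l([*S,.075],feed=.08); r.pause(.15); s=readout.state(); e=s['ee_pos']; print(e,s['contact_force'].round(2))
C=S+(S-e[:2]); r.move_l([*C,.067],feed=.03); r.pause(.15); s=readout.state(); f0=s['contact_force']; print(s['ee_pos'],s['ee_rot'].round(2),f0.round(2))
z=.067
while z>.0605:
    z-=.0005; r.move_l([*C,z],feed=.01); r.pause(.06); s=readout.state(); print(round(z,4),s['ee_pos'].round(4),s['contact_force'].round(2))
    if s['contact_force'][2]-f0[2]>1.8: break
print(s['t'],needle(snap('scene')[0],'scene'))
snap('scene','s6')
E
python3 -c "
import cv2
s=cv2.imread('pics/s6.png')[150:300,190:350];cv2.imwrite('pics/s6z.png',cv2.resize(s,None,fx=4,fy=4,interpolation=cv2.INTER_CUBIC))"
```

```text
[ 0.58929776 -0.03085869]
34.5417 [ 0.58922581 -0.02862423  0.16017899]
[ 0.5898725  -0.03085792  0.07572169] [-0.31  1.09 -0.77]
[ 0.58883291 -0.03079728  0.06704292] [ 1.800e+02 -1.000e-02  2.801e+01] [ 0.49  0.45 -0.24]
0.0665 [ 0.5888 -0.0308  0.0666] [-0.71  0.25 -1.06]
0.066 [ 0.5887 -0.0309  0.066 ] [ 0.22  0.03 -1.57]
0.0655 [ 0.5887 -0.0309  0.0655] [-0.5  -0.93 -0.47]
0.065 [ 0.5887 -0.0309  0.065 ] [ 0.4   0.07 -1.45]
0.0645 [ 0.5887 -0.0309  0.0645] [ 0.62  1.08 -0.17]
0.064 [ 0.5887 -0.0309  0.064 ] [ 0.27  0.91 -0.69]
0.0635 [ 0.5887 -0.0309  0.0635] [ 0.04  1.24 -0.98]
0.063 [ 0.589  -0.0308  0.0633] [-0.83  0.48  1.33]
0.0625 [ 0.5892 -0.0308  0.0631] [-1.02 -0.88  3.9 ]
39.25 (np.float64(108.44176059145434), array([0.67928109, 0.0197161 ]), np.float64(79.13636363636363))
```

View pics/s6z.png

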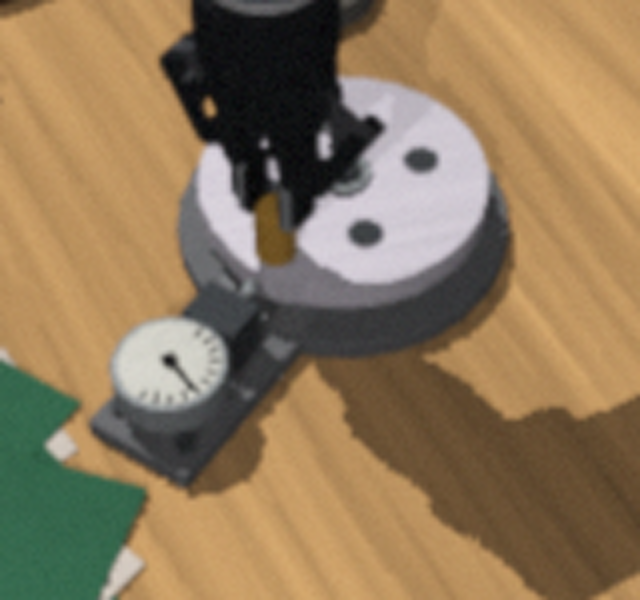

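Contact came at the expected height (base at 50 mm), and the needle is still at its maximum. Releasing.

```bash
python3 - <<'E'
from h import *
grip(.045); r.pause(.1); s=readout.state(); e=s['ee_pos']; print(s['t'],e,s['contact_force'].round(2))
r.move_l([e[0],e[1],.15],feed=.1)
r.reach([.62,-.02,.26],[180,0,18]); r.pause(.25)
im,c=snap('wrist','w7'); np.save('w7c.npy',c,allow_pickle=True)
print(readout.state()['t'],needle(snap('scene','s7')[0],'scene'))
E
python3 -c "
import cv2,numpy as np
s=cv2.imread('pics/s7.png')[150:300,190:350];w=cv2.imread('pics/w7.png')[80:330,200:375]
cv2.imwrite('pics/c7.png',np.hstack([cv2.resize(s,(440,412)),cv2.resize(w,(350,500))[:412]]))"
```

```text
39.8 [ 0.58840886 -0.03085554  0.06210773] [ 1.68  1.04 -0.28]
41.6583 (np.float64(108.49987900081564), array([0.6793262 , 0.01955849]), np.float64(79.18181818181819))
```

View pics/c7.png

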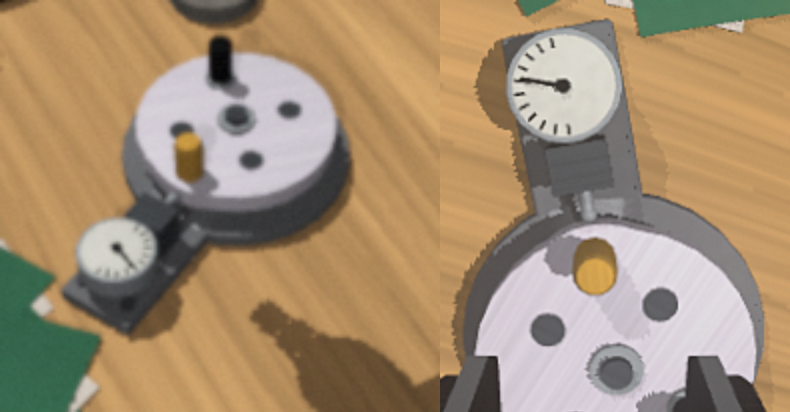

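The marker stands upright inside the rim, in line with the pointer, and the needle is at maximum. One last numeric check of the marker's position.

Run:
```python
from h import *
im=cv2.imread('pics/w7.png'); c=np.load('w7c.npy',allow_pickle=True).item()
hsv=cv2.cvtColor(im,cv2.COLOR_BGR2HSV)
m=((hsv[:,:,1]>100)&(hsv[:,:,0]>12)&(hsv[:,:,0]<35)).astype(np.uint8); m[:190]=0;m[240:]=0;m[:,:255]=0;m[:,300:]=0
mt=m&(hsv[:,:,2]>190); print(m.sum(),mt.sum(),cv2.boundingRect(m))
(x,y),ax,_=cv2.fitEllipse(max(cv2.findContours(mt,0,1)[0],key=len)); p=onz('wrist',x,y,.09,c); v=p[:2]-W
print((x,y),ax,p,np.hypot(*v),np.degrees(np.arctan2(v[1],v[0])))
s=readout.state(); print(s['t'],s['contact_force'].round(2))
ticket.hand_in()
```

```text
493 240 (267, 199, 21, 28)
(277.2503967285156, 217.72409057617188) (16.26226806640625, 16.99083137512207) [ 0.58855801 -0.03076263  0.09      ] 0.07439471419348183 28.534425571880497
41.7083 [ 0.53 -0.24 -0.32]
the job is handed in; nothing more can be done
```

The wheel is standing with its high spot on the pointer, the marking weight is upright on the mark, and the job was handed in at 41.7 s.

- **Finding the crest:** I turned the wheel by its knob, swept the high spot past the pointer both ways, and took the middle of the symmetric dial readings. The force peaks gave a midpoint about 1° away. I then eased off the hand's push and let go.
- **Wheel position:** After release, a wrist picture put the swell at 28.6° and the pointer at 28.2°. The scene camera's needle reading stayed at its maximum, 108–109° against about 163° at rest, from letting go of the knob until just before hand-in.
- **Marker:** It stands upright 74.4 mm from the axis at 28.5°, so it is less than 1 mm from the mark. It touched down gently, with about 4 N on the wrist.
- **Contact:** The robot was clear of everything, with the wrist force near zero.

**Checks that failed or disagreed:**
- One top-camera dial reading was useless because the arm blocked the view.
- One circle fit was thrown off by the knob, so I redid it using the known axis.
- The hand stopped about 0.2–0.5° short of the crest because the wheel stuck. The needle was flat there, so I left it.

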